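Set up the oil infusion on the hotplate

ROBOT

A 7-joint arm with a two-finger parallel gripper is mounted at the origin on the work surface. World frame = base frame: x ahead of the robot, y to its left, z up, the work surface at z = 0. Lengths are in m, angles in rad, forces in N, time in s.
With the tool pointing down it reaches from about 0.35 to 0.9 m from the base axis. Payload 19.9 kg.
Tool frame: the origin (TCP) lies on the centre line of the jaws, within the pads' length; the fingertips stand 25 mm ahead of it and the grasp point (between the pads) lies 6 mm ahead of it (r.finger_overhang is the distance from the TCP to the fingertips, in m); z points along the fingers, y is the direction in which the jaws open and shut (so a half turn about z gives the same grasp; the last joint's range is limited). The gripper opens to 94 mm and grips with 3 to 60 N. Pads are 16 mm wide; open, the fingers measure 119 mm over their backs; the gripper's body (75 mm by 177 mm) begins 78 mm behind the grasp point.
Start: joints at [1.302, 0.417, -0.01, 1.614, 0.005, 1.111, -0.053], TCP at [0.141, -0.609, 0.204] pointing down, gripper open.
Joint ranges: [-2.81, 2.81], [-0.39, 2.02], [-1.27, 1.25], [0.06, 2.57], [-1.19, 4.33], [0.19, 2], [-2.82, 2.82]. Speed limits (rad/s): [1.89, 1.89, 2.39, 2.39, 3.01, 3.01, 3.01].

INTERFACE

Orientations are given as a unit quaternion [w, x, y, z].
In Python, from cell import r gives the robot as it stands.
- The arm moves only by the tool play_rows, never from a script. Its argument "series" is a list of rows, each a list of 5 numbers: the closure, from 0 (fully open) to 1 (shut), then the shift along the world's x, y, z in units of 40 mm (1.0 is 40 mm), then the turn about the world's z in degrees. In form: [[fingers, tx, ty, tz, spin], ...]. A call has 1 to 10 rows; each row is the pose to reach, as a shift and turn from the pose measured when the call began; what a row does not reach only later rows make up. A row lasts 1/8 s, in which the tool goes at most 62.5 mm and 10.7 degrees, less where a joint would pass 70% of its speed; a pose out of reach is approached as far as the arm can. A call with a gripper value outside its range is refused whole. The fingers move at their own pace and stop on an object; the grip force is fixed at half the most. Time passes only in rows, so rows that repeat a pose let the fingers close. It gives the time, the measured TCP pose, the force and the opening at its end, in the units of the state.
- r.state(): the state, without advancing time (a new reading comes with each control period).
- r.read_camera(name): name is "scene" or "top" or "wrist"; returns (picture, depth): 384x512x3 uint8, red, green, blue; 384x512 float32, m along the optical axis (not along the pixel's ray), 0 where there is no reading.
- r.get_calibration(name): a dict with "fx", "fy", "cx", "cy" (pixels), "R" (3x3) and "t" (3): a world point X has camera coordinates R X + t; the wrist camera has in their place "tool_from_camera" (4x4, takes a point from camera to tool coordinates, whose origin is the TCP and whose axes are the flange's). Camera axes: x right, y down, z forward; pixel columns grow to the right and rows downward; lengths in m; the calibration is good to about 2 mm. A picture is of the moment at which its call begins: read the wrist's pose just before it. get_calibration takes no time and is no camera call.
- r.sign_off(): hands the job in, once; it reports no verdict.
The state is a dict: "time": time; "q": joint angles; "joint_velocities": joint speeds; "joint_efforts": joint torques, N m; "eef_pos": TCP position; "eef_rot": TCP orientation; "ft_force": force on the tool from outside, world axes, zero at the start; "torque": the same for the moment, N m; "gripper_width": finger opening in m.
Only numpy, scipy, OpenCV 4.12 (cv2) and the standard library are available. Lean on these libraries where they do the work, as an engineer would, in place of code of your own. Each camera call takes 0.05 s, during which the arm holds its last target. There are 200 camera calls.

TASK

Set up the oil infuser on the hotplate, from the bottom up and in this order: stand the wide steel water pot on the middle of the round plate, nest the large flanged insert fully into the pot, then the small perforated basket fully into the insert, and finally put the lid with the knob on the basket. Set each piece down rather than dropping it, let go of it before taking the next, and do not push or knock over the bottle, jar, tall cup and bowl that stand among them.

Things in the scene. Friction and masses are not known exactly. Their poses are not given: they have to be found in the camera images.
- pot: Water pot: a plain open stainless steel beaker, nearly straight-sided, 68 mm across the rim (66 at the foot), 80 mm high, wall 4 mm (mouth 60 mm across), about 0.25 kg, loose, standing upright. Origin: centre of underside, z up. The widest plain steel vessel.
- insert: Oil insert: steel cup with wide flange, 84 mm high, 0.16 kg, loose, upright. Below the flange it tapers from 50 mm across to 42 (foot); flange 74 mm across, 50 to 54 mm up; above, a collar (grip here) 50 mm across up to the rim at 84 mm, mouth 42 mm across. Origin: centre of underside, z up. Seated, the flange rests on the pot's rim: origin 30 mm above the pot's.
- basket: Infuser basket: smaller flanged steel piece, 64 mm high, 0.09 kg, loose, upright. Perforated below the flange, tapering from 34 mm across to 26 (foot); flange 54 mm across, 30 to 34 mm up; above it a collar (grip here) 34 mm across, rim at 64 mm (last 4 mm narrow to 29). Origin: centre of underside, z up. Seated, the flange rests on the insert's rim: origin 54 mm above the insert's.
- lid: Lid: steel cap 52 mm across, 13 mm high, with a black knob 18 mm across, 13 to 39 mm up; 0.07 kg, loose, lying knob up. Hollow underneath: skirt 45 mm across inside, 10 mm deep. Origin: centre of underside, z up. In place, the basket's rim is inside the skirt and the lid's top rests on it: origin 54 mm above the basket's.
- hotplate: Hotplate: a white low housing 170 x 150 mm with a round white plate 120 mm across (a thin grey ring drawn on it), its top 45 mm above the bench, and two black knobs at the front; fixed, does not move. Origin: on the bench under the centre of the round plate; x points to the back, away from the knobs.
- balance: Balance: a grey low housing 175 x 150 mm with a square steel pan 39 mm above the bench and a green display; fixed. Origin on the bench, 12 mm in front of the pan's centre. Nothing goes on it.
- dropper: Amber glass bottle with black cap, 48 mm across, 95 mm high, loose bystander. Origin: centre of its underside.
- jar: White cream jar with a metal cap, 60 mm across, 50 mm high, loose bystander. Origin: centre of its underside.
- tumbler: Tall slim tapered steel cup, 54 mm across the rim, 44 mm at the foot, 100 mm high, no flange, loose bystander (not the water pot). Origin: centre of its underside.
- bowl: Small white ceramic bowl, 72 mm across, 36 mm high, loose bystander. Origin: centre of its underside.
There are look-alikes about, which are no part of the job. What is shaped like the basket but red is not meant.

How it is judged:
By the outcome, as a careful person would: the job done as asked, in the order asked, and still so for the second after the job is handed in, with the robot touching nothing.
It also fails if it takes over 106 s, if anything falls off the work surface, if the arm or the gripper's body presses on something with over 40 N, if the wrist force passes 120 N, or if a joint passes its speed limit or range.

## Working session

There is one attempt and no reset: what is moved stays moved. The work goes in short steps, Python scripts to look and compute and a tool call to move; the robot and the scene stay as the last step left them, time stands still between calls to the robot, and variables do not carry over. Pictures are saved under pics/ and viewed, about 12 in all and at most 16, crops included, and the job is handed in when it is done.

Besides the shell and the picture viewer there is one more tool, called after "Request:" as name([rows], argument=value, ...), one row to a line, values as JSON. play_rows: Moves the arm, as the interface text tells. Its arguments: {"type":"object","properties":{"series":{"type":"array"}},"required":["series"]}

```bash
mkdir -p pics; python3 - <<'E'
from cell import r
import cv2,numpy as np
s=r.state();print({k:np.round(v,3) for k,v in s.items()}, r.finger_overhang)
for n in("scene","top"):
    p,d=r.read_camera(n);cv2.imwrite(f"pics/{n}0.png",p[:,:,::-1]);np.savez(f"{n}0.npz",p=p,d=d)
    print(n,r.get_calibration(n),(d>0).mean())
print(r.get_calibration("wrist"))
E
```

```text
{'time': np.float64(0.0), 'q': array([ 1.302,  0.418, -0.01 ,  1.614,  0.005,  1.111, -0.053]), 'joint_velocities': array([-0.   , -0.   ,  0.002, -0.001, -0.002, -0.   ,  0.002]), 'joint_efforts': array([-0.0000e+00, -8.5127e+01,  6.3800e-01, -4.2599e+01, -4.9000e-02,
        1.9000e-02,  0.0000e+00]), 'eef_pos': array([ 0.14 , -0.609,  0.203]), 'eef_rot': array([-0.001,  0.994,  0.113, -0.   ]), 'ft_force': array([ 0.674, -0.064,  0.335]), 'torque': array([-0.009,  0.051,  0.001]), 'gripper_width': np.float64(0.094)} 0.025
scene {'fx': 446.3630381378604, 'fy': 446.3630381378604, 'cx': 259.9550906336318, 'cy': 190.92503784515688, 'R': array([[ 0.60340522,  0.79738924, -0.00851673],
       [ 0.66449332, -0.50868645, -0.54743649],
       [-0.44085231,  0.32466673, -0.83680389]]), 't': array([-0.29279519, -0.32465715,  1.16581189])} 0.9958750406901041
top {'fx': 497.57752054011047, 'fy': 497.57752054011047, 'cx': 267.5517647917459, 'cy': 190.62363412857053, 'R': array([[-0.01956206, -0.9991222 , -0.03704249],
       [-0.99825861,  0.02158058, -0.05490022],
       [ 0.05565143,  0.03590403, -0.9978045 ]]), 't': array([0.0179615 , 0.49886977, 1.05777794])} 0.9959869384765625
{'fx': 332.69640124243324, 'fy': 332.69640124243324, 'cx': 252.72101336872367, 'cy': 195.79083015737476, 'tool_from_camera': array([[-9.31497258e-04, -9.67330832e-01, -2.53515668e-01,
         7.37863114e-02],
       [ 9.99999174e-01, -1.12557478e-03,  6.20500915e-04,
        -1.31748447e-03],
       [-8.85580510e-04, -2.53514881e-01,  9.67331081e-01,
        -1.80065130e-01],
       [ 0.00000000e+00,  0.00000000e+00,  0.00000000e+00,
         1.00000000e+00]])}
```

View pics/top0.png

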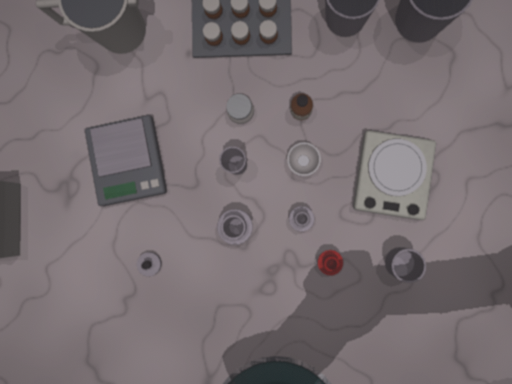

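View pics/scene0.png

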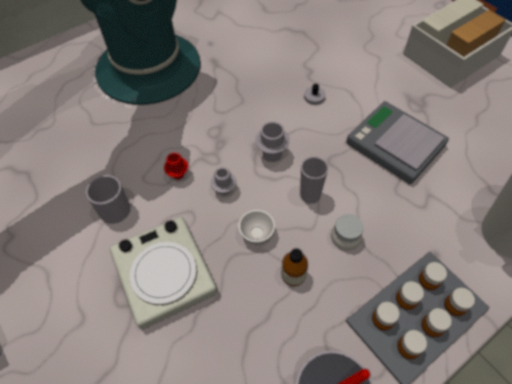

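The top view shows the pot at pixel (407,264), insert (235,226), basket (302,218), lid (149,265) and plate (398,167). The red decoy is at (330,262), tumbler (234,160), bowl (304,160), jar (239,108) and dropper (301,105). The scene view agrees: the pot is at (109,198) and the lid at (315,93). Next I'll measure these from the depth clouds.

```bash
cat > h.py <<'E'
import numpy as np,cv2
from scipy.optimize import least_squares
from scipy.spatial.transform import Rotation as Ro
def cloud(d,c,Rw=None,tw=None):
    v,u=np.mgrid[:d.shape[0],:d.shape[1]]
    P=np.stack([(u-c["cx"])/c["fx"]*d,(v-c["cy"])/c["fy"]*d,d],-1)
    if "R" in c: return (P-c["t"])@c["R"]
    T=c["tool_from_camera"]; return (P@T[:3,:3].T+T[:3,3])@Rw.T+tw
def ray(c,u,v,z):
    d=c["R"].T@np.array([(u-c["cx"])/c["fx"],(v-c["cy"])/c["fy"],1]);o=-c["R"].T@c["t"]
    return o+d*(z-o[2])/d[2]
def circ(xy,r=None):
    f=(lambda p:np.hypot(*(xy-p[:2]).T)-(r or p[2]))
    return least_squares(f,[*xy.mean(0),r or .03],loss="soft_l1",f_scale=.001).x
E
python3 - <<'E'
from h import *
from cell import r
ob=dict(pot=(407,264),insert=(235,226),basket=(302,218),lid=(149,265),plate=(398,167),red=(330,262),tumbler=(234,160),bowl=(304,160),jar=(239,108),dropper=(301,105))
c=r.get_calibration("top");d=np.load("top0.npz")["d"];P=cloud(d,c).reshape(-1,3)
P2=cloud(np.load("scene0.npz")["d"],r.get_calibration("scene")).reshape(-1,3)
ok=P[:,2]
for n,(u,v) in ob.items():
    q=ray(c,u,v,.045)
    for nm,C in(("top",P),("scn",P2)):
        m=C[(np.hypot(*(C[:,:2]-q[:2]).T)<(.075 if n=="plate" else .05))&(C[:,2]>.008)]
        z=m[:,2];h=np.percentile(z,98)
        o=(m[:,:2].min(0)+m[:,:2].max(0))/2
        t=m[z>h-.006][:,:2]
        print(n,nm,"ray",q[:2].round(3),"ztop",h.round(4),"bbox",o.round(4),np.ptp(m[:,:2],axis=0).round(3),"topband ctr",((t.min(0)+t.max(0))/2).round(4),np.ptp(t,axis=0).round(3),len(t))
m=P[(P[:,0]>.2)&(P[:,0]<.9)];print("bench z",np.median(m[:,2]),np.median(P2[:,2]))
E
```

```text
pot top ray [ 0.34  -0.277] ztop 0.0821 bbox [ 0.3412 -0.2714] [0.067 0.067] topband ctr [ 0.3407 -0.2717] [0.065 0.066] 217
pot scn ray [ 0.34  -0.277] ztop 0.0816 bbox [ 0.3412 -0.2702] [0.069 0.067] topband ctr [ 0.341  -0.2704] [0.069 0.067] 265
insert top ray [0.425 0.076] ztop 0.0854 bbox [0.424  0.0766] [0.073 0.073] topband ctr [0.4245 0.0762] [0.047 0.049] 146
insert scn ray [0.425 0.076] ztop 0.086 bbox [0.4241 0.0768] [0.074 0.073] topband ctr [0.4257 0.0777] [0.049 0.05 ] 145
basket top ray [ 0.439 -0.064] ztop 1.0835 bbox [ 0.4389 -0.0593] [0.051 0.057] topband ctr [ 0.4395 -0.0308] [0. 0.] 789
basket scn ray [ 0.439 -0.064] ztop 0.0657 bbox [ 0.4395 -0.0615] [0.051 0.052] topband ctr [ 0.4394 -0.0613] [0.033 0.032] 104
lid top ray [0.347 0.258] ztop 0.0402 bbox [0.3473 0.2687] [0.05  0.051] topband ctr [0.3465 0.2694] [0.017 0.015] 54
lid scn ray [0.347 0.258] ztop 0.0412 bbox [0.3468 0.2702] [0.053 0.052] topband ctr [0.3477 0.2701] [0.016 0.016] 39
plate top ray [ 0.541 -0.265] ztop 0.0488 bbox [ 0.5391 -0.2648] [0.146 0.148] topband ctr [ 0.5409 -0.2641] [0.117 0.118
[... 729 characters left out ...]
 -0.0703] [0.071 0.07 ] 214
bowl scn ray [ 0.56  -0.071] ztop 0.0383 bbox [ 0.5637 -0.069 ] [0.071 0.07 ] topband ctr [ 0.5637 -0.069 ] [0.071 0.07 ] 256
jar top ray [0.674 0.064] ztop 0.0529 bbox [0.6757 0.0638] [0.055 0.057] topband ctr [0.6775 0.0651] [0.051 0.051] 442
jar scn ray [0.674 0.064] ztop 0.053 bbox [0.679  0.0632] [0.058 0.056] topband ctr [0.6783 0.065 ] [0.053 0.053] 549
dropper top ray [ 0.676 -0.067] ztop 0.0968 bbox [ 0.6751 -0.0673] [0.047 0.046] topband ctr [ 0.6765 -0.068 ] [0.024 0.02 ] 103
dropper scn ray [ 0.676 -0.067] ztop 0.0971 bbox [ 0.6778 -0.0686] [0.047 0.047] topband ctr [ 0.6761 -0.0675] [0.022 0.021] 133
bench z 0.0003542593278623903 0.0014065017122750591
```

Request:
play_rows([
  [0,1,1.6,0,-6],
  [0,2.2,3.4,0,-13],
  [0,3.2,5.2,0,-13],
  [0,4.2,7.0,0,-13],
  [0,5.02,8.45,0,-13],
  [0,5.02,8.45,0,-13],
  [0,5.02,8.45,0,-13],
  [0,5.02,8.45,0,-13],
  [0,5.02,8.45,-1,-13],
  [0,5.02,8.45,-1,-13],
])

```text
time: 1.35
eef_pos: [0.3395, -0.2706, 0.1614]
eef_rot: [-0.002, 1.0, -0.001, -0.002]
ft_force: [0.1, -0.2, 0.6]
gripper_width: 0.0941
```

```bash
cat >> h.py <<'E'
def wrist(r,name=None):
    s=r.state();p,d=r.read_camera("wrist")
    if name: cv2.imwrite(f"pics/{name}.png",p[:,:,::-1])
    q=np.array(s["eef_rot"]);C=cloud(d,r.get_calibration("wrist"),Ro.from_quat(q[[1,2,3,0]]).as_matrix(),np.array(s["eef_pos"]))
    return C[d>0],s
def band(C,xy,rad,lo,hi):
    m=C[(np.hypot(*(C[:,:2]-xy).T)<rad)&(C[:,2]>lo)&(C[:,2]<hi)]
    if len(m)<8: return "few"
    a=m[:,:2];return len(m),"z",np.percentile(m[:,2],[2,50,98]).round(4),"box",((a.min(0)+a.max(0))/2).round(4),np.ptp(a,axis=0).round(3),"circ",circ(a).round(4)
E
python3 - <<'E'
from h import *
from cell import r
C,s=wrist(r,"w1")
print(band(C,(.341,-.271),.05,.07,.09));print(band(C,(.341,-.271),.05,.02,.09))
E
```

```text
(1502, 'z', array([0.0706, 0.0785, 0.0802]), 'box', array([ 0.3412, -0.2693]), array([0.067, 0.067]), 'circ', array([ 0.3419, -0.2692,  0.0314]))
(3293, 'z', array([0.0222, 0.0667, 0.08  ]), 'box', array([ 0.3412, -0.2693]), array([0.067, 0.067]), 'circ', array([ 0.3427, -0.2692,  0.0311]))
```

View pics/w1.png

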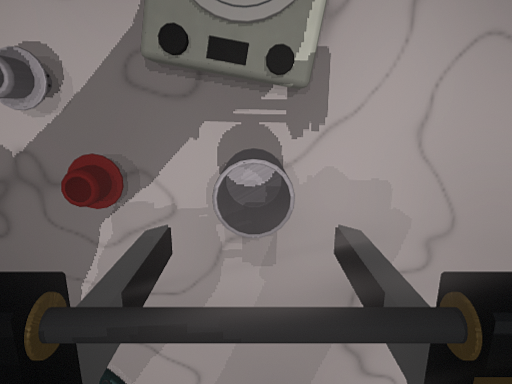

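The wrist view shows the pot rim at pixel (255,197), centred between the open fingers, with the red decoy at (93,181) well clear. I'll descend and grip.

Request:
play_rows([
  [0,0.04,0.01,-1.2,0],
  [0,0.04,0.01,-2.2,0],
  [0,0.04,0.01,-2.48,0],
  [0,0.04,0.01,-2.48,0],
  [1,0.04,0.01,-2.48,0],
  [1,0.04,0.01,-2.48,0],
  [1,0.04,0.01,-2.48,0],
  [1,0.04,0.01,-2.48,0],
  [1,0.04,0.01,-2.48,0],
  [1,0.04,0.01,-2.48,0],
])

```text
time: 2.65
eef_pos: [0.3423, -0.2709, 0.0642]
eef_rot: [-0.001, 1.0, -0.001, -0.001]
ft_force: [-1.1, 0.6, 9.2]
gripper_width: 0.0671
```

Request:
play_rows([
  [1,0,0,0.5,0],
  [1,0,0,1.2,0],
  [1,0,0,1.8,0],
  [1,1,0.05,1.9,0],
  [1,2,0.1,1.9,0],
  [1,3,0.15,1.9,0],
  [1,4,0.17,1.9,0],
  [1,4.7,0.17,1.9,0],
  [1,4.98,0.17,1.9,0],
  [1,4.98,0.17,1.9,0],
])

```text
time: 3.9
eef_pos: [0.5411, -0.264, 0.1399]
eef_rot: [-0.001, 1.0, -0.001, -0.001]
ft_force: [-0.9, -0.2, -2.5]
gripper_width: 0.0672
```

```bash
python3 - <<'E'
from h import *
from cell import r
C,s=wrist(r,"w2");print(s["eef_pos"],s["ft_force"],s["gripper_width"])
p=np.array(s["eef_pos"])[:2]
print("pot",band(C,p,.05,.12,.18))
print("plate",band(C,(.5405,-.263),.075,.043,.050))
E
```

```text
[ 0.54108631 -0.26396916  0.13991493] [-0.91992554 -0.23138311 -2.46159194] 0.06724264766239017
pot (9122, 'z', array([0.1219, 0.1519, 0.1777]), 'box', array([ 0.5399, -0.2626]), array([0.067, 0.091]), 'circ', array([ 0.5415, -0.2625,  0.0318]))
plate (6753, 'z', array([0.0431, 0.0442, 0.0456]), 'box', array([ 0.5577, -0.2618]), array([0.086, 0.119]), 'circ', array([ 0.5354, -0.2619,  0.0507]))
```

View pics/w2.png

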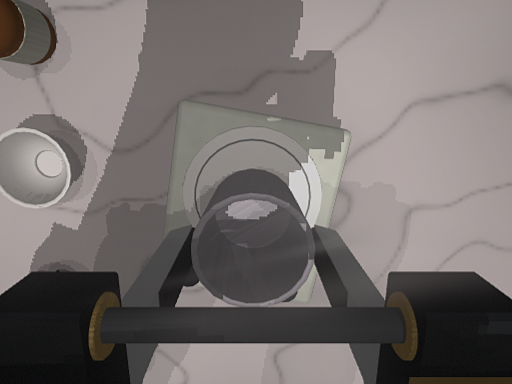

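The held pot at pixel (252,250) is upright and lines up with the plate ring at (252,190). The measured centre agrees within about 1 mm, so I'll lower it.

Request:
play_rows([
  [1,0.01,0.01,-0.25,0],
  [1,0.01,0.01,-0.5,0],
  [1,0.01,0.01,-0.62,0],
  [1,0.01,0.01,-0.7,0],
  [1,0.01,0.01,-0.74,0],
  [1,0.01,0.01,-0.76,0],
  [1,0.01,0.01,-0.76,0],
])

```text
time: 4.82
eef_pos: [0.541, -0.2638, 0.1097]
eef_rot: [-0.001, 1.0, -0.001, -0.001]
ft_force: [0.0, -0.3, -3.2]
gripper_width: 0.0668
```

Request:
play_rows([
  [1,0,0,-0.03,0],
  [1,0,0,-0.05,0],
  [1,0,0,-0.05,0],
])

```text
time: 5.2
eef_pos: [0.5414, -0.2639, 0.1094]
eef_rot: [-0.001, 1.0, -0.001, -0.001]
ft_force: [-9.2, 3.1, 21.1]
gripper_width: 0.0667
```

Contact made. I'll release and rise.

Request:
play_rows([
  [1,0,0,0.0,0],
  [0,0,0,0.0,0],
  [0,0,0,0.0,0],
  [0,0,0,0.0,0],
  [0,0,0,0,0],
  [0,0,0,1,0],
  [0,0,0,2,0],
  [0,0,0,3,0],
  [0,0,0,3,0],
])

```text
time: 6.32
eef_pos: [0.5426, -0.2644, 0.2324]
eef_rot: [0.0, 1.0, -0.001, 0.002]
ft_force: [0.0, 0.7, -0.2]
gripper_width: 0.0941
```

```bash
python3 - <<'E'
from h import *
from cell import r
C,s=wrist(r);print(s["eef_pos"],s["gripper_width"])
print("pot",band(C,(.541,-.263),.05,.115,.135))
E
```

```text
[ 0.5426384  -0.2643842   0.23238676] 0.09414441741167501
pot (1218, 'z', array([0.1156, 0.1235, 0.1253]), 'box', array([ 0.5401, -0.2626]), array([0.067, 0.067]), 'circ', array([ 0.5407, -0.2624,  0.0314]))
```

Request:
play_rows([
  [0,-0.5,1.5,0,0],
  [0,-1,3,0,0],
  [0,-1.6,4.5,0,0],
  [0,-2.1,6,0,0],
  [0,-2.6,7.5,0,0],
  [0,-2.95,8.5,0,0],
  [0,-2.95,8.53,0,0],
  [0,-2.95,8.53,-0.5,0],
  [0,-2.95,8.53,-1,0],
  [0,-2.95,8.53,-1,0],
])

```text
time: 7.62
eef_pos: [0.423, 0.0762, 0.1889]
eef_rot: [-0.0, 1.0, -0.001, -0.001]
ft_force: [-0.1, -0.0, 1.1]
gripper_width: 0.0937
```

```bash
python3 - <<'E'
from h import *
from cell import r
C,s=wrist(r);print(s["eef_pos"],s["gripper_width"])
print("flange",band(C,(.4245,.077),.05,.048,.06))
print("rim",band(C,(.4245,.077),.05,.078,.09))
E
```

```text
[0.42296924 0.07620827 0.18893861] 0.09373496796631793
flange (1977, 'z', array([0.05  , 0.0529, 0.0577]), 'box', array([0.425 , 0.0791]), array([0.072, 0.073]), 'circ', array([0.4237, 0.0791, 0.0319]))
rim (796, 'z', array([0.0785, 0.0827, 0.0843]), 'box', array([0.4248, 0.0793]), array([0.049, 0.049]), 'circ', array([0.4254, 0.0791, 0.0227]))
```

Request:
play_rows([
  [0,0.05,0.04,-1,0],
  [0,0.05,0.04,-2,0],
  [0,0.05,0.04,-2.5,0],
  [0,0.05,0.04,-2.62,0],
  [0,0.05,0.04,-2.62,0],
  [1,0.05,0.04,-2.62,0],
  [1,0.05,0.04,-2.62,0],
  [1,0.05,0.04,-2.62,0],
  [1,0.05,0.04,-2.62,0],
  [1,0.05,0.04,-2.62,0],
])

```text
time: 8.93
eef_pos: [0.4255, 0.0781, 0.0851]
eef_rot: [-0.0, 1.0, -0.001, -0.001]
ft_force: [-1.0, -0.1, -0.2]
gripper_width: 0.0475
```

Request:
play_rows([
  [1,0,0,0,0],
  [1,0,0,0.05,0],
  [1,0,0,0.5,0],
  [1,0,0,1,0],
  [1,0,0,1.5,0],
  [1,0,0,1.5,0],
])

```text
time: 9.68
eef_pos: [0.4263, 0.0782, 0.1462]
eef_rot: [-0.0, 1.0, -0.001, 0.001]
ft_force: [-0.3, -0.5, -0.7]
gripper_width: 0.0005
```

```bash
python3 - <<'E'
from h import *
from cell import r
C,s=wrist(r,"w3");print(s["eef_pos"],s["gripper_width"],s["ft_force"])
p=np.array(s["eef_pos"]);z=p[2]-.0851
print("flange",band(C,p[:2],.05,z+.045,z+.056))
E
```

```text
[0.42625234 0.07817266 0.14618143] 0.0005206001923964691 [-0.34664172 -0.48085273 -0.71025308]
flange few
```

View pics/w3.png

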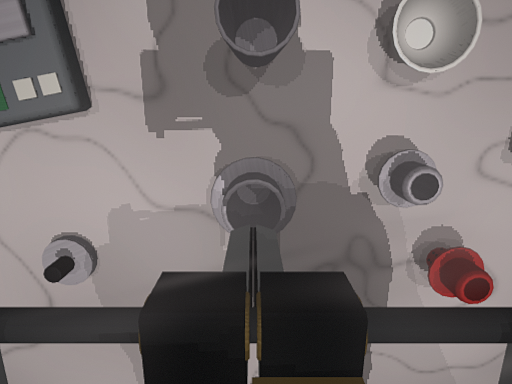

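Width reads 0, so the grip missed. The insert still stands upright at pixel (253,195), with the shut fingers behind it. I'll measure where it is now.

```bash
python3 - <<'E'
from h import *
from cell import r
C,s=wrist(r)
print("rim",band(C,(.43,.078),.045,.078,.09))
print("flange",band(C,(.43,.078),.05,.048,.058))
for n in("scene","top"):
    p,d=r.read_camera(n);K=cloud(d,r.get_calibration(n)).reshape(-1,3)
    print(n,"rim",band(K,(.43,.078),.045,.081,.09),"fl",band(K,(.43,.078),.055,.049,.06))
cv2.imwrite("pics/top1.png",p[150:280,150:400,::-1].repeat(3,0).repeat(3,1))
E
```

```text
rim (817, 'z', array([0.0785, 0.0827, 0.0842]), 'box', array([0.4287, 0.079 ]), array([0.042, 0.049]), 'circ', array([0.4256, 0.0792, 0.0226]))
flange (2371, 'z', array([0.0502, 0.053 , 0.0567]), 'box', array([0.4282, 0.079 ]), array([0.067, 0.073]), 'circ', array([0.425 , 0.0791, 0.0312]))
scene rim (141, 'z', array([0.0812, 0.0841, 0.0867]), 'box', array([0.4244, 0.077 ]), array([0.05, 0.05]), 'circ', array([0.4249, 0.0773, 0.0229])) fl (382, 'z', array([0.0503, 0.0549, 0.0594]), 'box', array([0.4245, 0.0782]), array([0.073, 0.074]), 'circ', array([0.4277, 0.0749, 0.0281]))
top rim few fl few
```

Request:
play_rows([
  [0,-0.03,0,0,0],
  [0,-0.03,0,0,0],
  [0,-0.03,0,0,0],
  [0,-0.03,0,0,0],
  [0,-0.03,0,0,0],
  [0,-0.03,0,0,0],
  [0,-0.03,0,0,0],
  [0,-0.03,0,0,0],
  [0,-0.03,0,0,0],
])

```text
time: 11.0
eef_pos: [0.4239, 0.078, 0.1445]
eef_rot: [-0.0, 1.0, -0.001, -0.001]
ft_force: [-0.2, -0.4, 0.5]
gripper_width: 0.0868
```

Request:
play_rows([
  [0,0,0,-0.7,0],
  [0,0,0,-1.3,0],
  [0,0,0,-1.55,0],
  [0,0,0,-1.63,0],
  [0,0,0,-1.63,0],
  [0,0,0,-1.63,0],
])

```text
time: 11.75
eef_pos: [0.4243, 0.078, 0.0799]
eef_rot: [-0.0, 1.0, -0.001, -0.001]
ft_force: [0.1, -0.2, 0.1]
gripper_width: 0.0939
```

Request:
play_rows([
  [1,0,0,0,0],
  [1,0,0,0,0],
  [1,0,0,0,0],
  [1,0,0,0,0],
])

```text
time: 12.25
eef_pos: [0.4244, 0.078, 0.0799]
eef_rot: [-0.0, 1.0, -0.001, -0.001]
ft_force: [-0.0, -0.1, 1.0]
gripper_width: 0.0573
```

Request:
play_rows([
  [1,0,0,0,0],
  [1,0,0,0,0],
  [1,0,0,0,0],
  [1,0,0,0,0],
  [1,0,0,0,0],
])

```text
time: 12.88
eef_pos: [0.4243, 0.078, 0.0799]
eef_rot: [-0.0, 1.0, -0.001, -0.001]
ft_force: [0.1, -1.1, -0.0]
gripper_width: 0.048
```

Request:
play_rows([
  [1,0,0,0,0],
  [1,0,0,0,0],
  [1,0,0,0,0],
  [1,0,0,0.05,0],
  [1,0,0,0.1,0],
  [1,0,0,0.15,0],
])

```text
time: 13.62
eef_pos: [0.4243, 0.078, 0.086]
eef_rot: [-0.0, 1.0, -0.001, -0.001]
ft_force: [-0.1, 0.4, -2.1]
gripper_width: 0.0475
```

```bash
python3 - <<'E'
from h import *
from cell import r
C,s=wrist(r,"w4");print(s["eef_pos"],s["gripper_width"],s["ft_force"])
print("flange",band(C,(.4245,.078),.05,.048,.066))
for n in("scene",):
    p,d=r.read_camera(n);K=cloud(d,r.get_calibration(n)).reshape(-1,3)
    print(n,"fl",band(K,(.4245,.078),.05,.049,.063))
cv2.imwrite("pics/s4.png",cv2.resize(p[70:200,200:360,::-1],None,fx=4,fy=4))
E
```

```text
[0.42433181 0.07802548 0.08602614] 0.04747067453538185 [-0.10364797  0.38636693 -2.11507838]
flange (3785, 'z', array([0.0497, 0.0591, 0.065 ]), 'box', array([0.4301, 0.0791]), array([0.063, 0.073]), 'circ', array([0.4309, 0.0793, 0.0267]))
scene fl (322, 'z', array([0.0506, 0.0607, 0.0629]), 'box', array([0.4273, 0.0782]), array([0.067, 0.073]), 'circ', array([0.4289, 0.0748, 0.0279]))
```

View pics/s4.png

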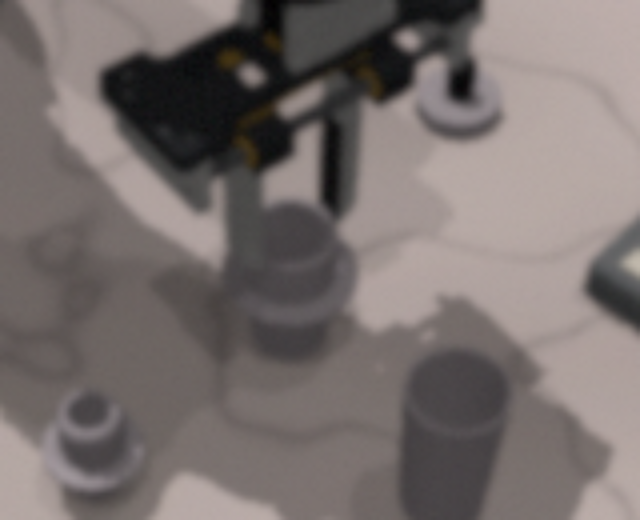

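The crop shows the insert gripped at (290,290), upright and a few mm clear of the bench; the flange reading has risen 6 mm. I'll lift gently from here.

Request:
play_rows([
  [1,0,0,0.1,0],
  [1,0,0,0.25,0],
  [1,0,0,0.45,0],
  [1,0,0,0.7,0],
  [1,0,0,1.0,0],
  [1,0,0,1.3,0],
  [1,0,0,1.6,0],
  [1,0,0,1.85,0],
  [1,0,0,2.0,0],
  [1,0,0,2.1,0],
])

```text
time: 14.98
eef_pos: [0.4244, 0.078, 0.1704]
eef_rot: [-0.0, 1.0, -0.001, -0.0]
ft_force: [1.0, 0.0, -1.8]
gripper_width: 0.0477
```

```bash
python3 - <<'E'
from h import *
from cell import r
C,s=wrist(r);print(s["eef_pos"],s["gripper_width"],s["ft_force"])
z=s["eef_pos"][2]-.08
print("flange",z,band(C,(.4245,.078),.05,z+.04,z+.058))
E
```

```text
[0.42443743 0.07800395 0.17036854] 0.047718702203356146 [ 0.99419574  0.01798124 -1.80764811]
flange 0.09036853545497035 (3733, 'z', array([0.1319, 0.1434, 0.1472]), 'box', array([0.4302, 0.0791]), array([0.063, 0.073]), 'circ', array([0.4312, 0.0793, 0.0267]))
```

Request:
play_rows([
  [1,0.03,-0.1,0.3,0],
  [1,0.13,-0.4,0.7,0],
  [1,0.3,-0.9,1.1,0],
  [1,0.54,-1.6,1.4,0],
  [1,0.85,-2.5,1.55,0],
  [1,1.18,-3.5,1.6,0],
  [1,1.52,-4.5,1.6,0],
  [1,1.86,-5.5,1.6,0],
  [1,2.2,-6.5,1.6,0],
  [1,2.5,-7.4,1.6,0],
])

```text
time: 16.27
eef_pos: [0.5247, -0.2198, 0.235]
eef_rot: [-0.0, 1.0, -0.001, -0.0]
ft_force: [-0.1, 1.0, -1.1]
gripper_width: 0.0476
```

Request:
play_rows([
  [1,0.2,-0.55,0,0],
  [1,0.32,-0.9,0,0],
  [1,0.38,-1.1,0,0],
  [1,0.38,-1.1,0,0],
  [1,0.38,-1.1,0,0],
])

```text
time: 16.9
eef_pos: [0.5399, -0.2629, 0.2352]
eef_rot: [-0.0, 1.0, -0.001, -0.0]
ft_force: [0.2, 0.8, -1.5]
gripper_width: 0.0474
```

```bash
python3 - <<'E'
from h import *
from cell import r
C,s=wrist(r);print(s["eef_pos"],s["gripper_width"],s["ft_force"])
z=s["eef_pos"][2]-.08
print("flange",z,band(C,(.54,-.263),.05,z+.05,z+.058))
print("pot",z,band(C,(.54,-.263),.05,.115,.13))
for n in("scene","top"):
    p,d=r.read_camera(n);K=cloud(d,r.get_calibration(n)).reshape(-1,3)
    print(n,"fl",band(K,(.54,-.263),.045,z+.05,z+.058),"pot",band(K,(.54,-.263),.045,.12,.13))
E
```

```text
[ 0.5399164  -0.26294345  0.23523561] 0.04736804364227941 [ 0.24036209  0.83615617 -1.521553  ]
flange 0.15523560971001837 (3246, 'z', array([0.2062, 0.2083, 0.2121]), 'box', array([ 0.546 , -0.2615]), array([0.062, 0.074]), 'circ', array([ 0.5461, -0.2616,  0.0272]))
pot 0.15523560971001837 (394, 'z', array([0.1161, 0.1236, 0.1253]), 'box', array([ 0.5631, -0.263 ]), array([0.021, 0.061]), 'circ', array([ 0.5398, -0.2624,  0.0322]))
scene fl (705, 'z', array([0.2062, 0.2099, 0.2127]), 'box', array([ 0.5473, -0.2628]), array([0.059, 0.073]), 'circ', array([ 0.5449, -0.2631,  0.0281])) pot (251, 'z', array([0.1202, 0.1252, 0.1276]), 'box', array([ 0.5451, -0.2637]), array([0.056, 0.067]), 'circ', array([ 0.5405, -0.2637,  0.0316]))
top fl (235, 'z', array([0.2062, 0.2091, 0.2121]), 'box', array([ 0.5147, -0.2629]), array([0.021, 0.059]), 'circ', array([ 0.5435, -0.2637,  0.0344])) pot (56, 'z', array([0.1202, 0.1242, 0.1274]), 'box', array([ 0.5158, -0.2572]), array([0.019, 0.045]), 'circ', array([ 0.5414, -0.2649,  0.0336]))
```

Request:
play_rows([
  [1,0,-0.02,-0.2,0],
  [1,0,-0.02,-0.5,0],
  [1,0,-0.02,-0.85,0],
  [1,0,-0.02,-1.2,0],
  [1,0,-0.02,-1.5,0],
  [1,0,-0.02,-1.72,0],
  [1,0,-0.02,-1.86,0],
  [1,0,-0.02,-1.93,0],
  [1,0,-0.02,-1.96,0],
  [1,0,-0.02,-1.97,0],
])

```text
time: 18.3
eef_pos: [0.5401, -0.2641, 0.1567]
eef_rot: [-0.0, 1.0, -0.001, 0.0]
ft_force: [0.2, -0.0, -1.9]
gripper_width: 0.0473
```

Request:
play_rows([
  [1,0,0,-0.02,0],
  [1,0,0,-0.04,0],
  [1,0,0,-0.04,0],
])

```text
time: 18.68
eef_pos: [0.54, -0.2641, 0.1551]
eef_rot: [-0.0, 1.0, -0.001, 0.0]
ft_force: [-0.6, -0.4, -2.0]
gripper_width: 0.0475
```

Request:
play_rows([
  [1,0,0,-0.02,0],
  [1,0,0,-0.04,0],
  [1,0,0,-0.04,0],
])

```text
time: 19.05
eef_pos: [0.5406, -0.2643, 0.1548]
eef_rot: [0.0, 1.0, -0.001, 0.001]
ft_force: [-4.3, 1.2, 15.1]
gripper_width: 0.0478
```

Seated, with 15 N of contact at the expected height. I'll release and rise.

Request:
play_rows([
  [1,0,0,0,0],
  [0,0,0,0,0],
  [0,0,0,0,0],
  [0,0,0,0,0],
  [0,0,0,0,0],
  [0,0,0,0,0],
  [0,0,0,0.5,0],
  [0,0,0,1.3,0],
  [0,0,0,2.2,0],
  [0,0,0,2.2,0],
])

```text
time: 20.3
eef_pos: [0.5417, -0.2646, 0.2454]
eef_rot: [0.001, 1.0, -0.001, 0.003]
ft_force: [0.0, -0.1, -1.4]
gripper_width: 0.0938
```

```bash
python3 - <<'E'
from h import *
from cell import r
C,s=wrist(r);print(s["eef_pos"],s["gripper_width"])
print("rim",band(C,(.541,-.263),.04,.153,.165))
print("flange",band(C,(.541,-.263),.05,.121,.137))
E
```

```text
[ 0.54171428 -0.26463398  0.24541895] 0.0938065689858294
rim (907, 'z', array([0.1535, 0.1577, 0.1592]), 'box', array([ 0.5415, -0.263 ]), array([0.049, 0.049]), 'circ', array([ 0.542 , -0.2629,  0.0226]))
flange (2249, 'z', array([0.1233, 0.1279, 0.1351]), 'box', array([ 0.5415, -0.2631]), array([0.073, 0.073]), 'circ', array([ 0.5414, -0.2629,  0.0311]))
```

Request:
play_rows([
  [0,-0.6,1.2,0,0],
  [0,-1.3,2.5,0,0],
  [0,-1.9,3.8,0,0],
  [0,-2.56,5.08,-0.3,0],
  [0,-2.56,5.08,-1,0],
  [0,-2.56,5.08,-2,0],
  [0,-2.56,5.08,-2,0],
])

```text
time: 21.22
eef_pos: [0.4366, -0.0609, 0.1614]
eef_rot: [0.0, 1.0, -0.001, -0.001]
ft_force: [0.0, -1.0, 0.5]
gripper_width: 0.0941
```

```bash
python3 - <<'E'
from h import *
from cell import r
C,s=wrist(r);print(s["eef_pos"],s["gripper_width"])
print("rim",band(C,(.44,-.061),.04,.055,.07))
print("flange",band(C,(.44,-.061),.04,.028,.038))
E
```

```text
[ 0.43659397 -0.06089328  0.16138111] 0.09410455773961687
rim (622, 'z', array([0.0558, 0.0621, 0.0641]), 'box', array([ 0.4391, -0.06  ]), array([0.033, 0.033]), 'circ', array([ 0.4393, -0.0601,  0.0141]))
flange (1230, 'z', array([0.0299, 0.0329, 0.0365]), 'box', array([ 0.4388, -0.0605]), array([0.053, 0.053]), 'circ', array([ 0.4377, -0.0602,  0.0228]))
```

Request:
play_rows([
  [0,0.06,-0.015,-1,0],
  [0,0.06,-0.015,-1.9,0],
  [0,0.06,-0.015,-2.35,0],
  [0,0.06,-0.015,-2.48,0],
  [0,0.06,-0.015,-2.48,0],
  [0,0.06,-0.015,-2.48,0],
])

```text
time: 22.02
eef_pos: [0.4409, -0.0618, 0.065]
eef_rot: [0.0, 1.0, -0.001, 0.001]
ft_force: [-0.3, 0.5, -0.6]
gripper_width: 0.094
```

Request:
play_rows([
  [1,0,0,0,0],
  [1,0,0,0,0],
  [1,0,0,0,0],
  [1,0,0,0,0],
  [1,0,0,0,0],
  [1,0,0,0,0],
  [1,0,0,0,0],
  [1,0,0,0,0],
  [1,0,0,0,0],
  [1,0,0,0,0],
])

```text
time: 23.28
eef_pos: [0.4409, -0.0618, 0.065]
eef_rot: [0.001, 1.0, -0.001, 0.001]
ft_force: [0.3, -0.6, 0.1]
gripper_width: 0.0011
```

Request:
play_rows([
  [1,0,0,0,0],
  [1,0,0,0,0],
  [1,0,0,0.05,0],
  [1,0,0,0.1,0],
  [1,0,0,0.15,0],
  [1,0,0,0.15,0],
])

```text
time: 24.02
eef_pos: [0.441, -0.0618, 0.0711]
eef_rot: [0.001, 1.0, -0.001, 0.001]
ft_force: [0.5, 0.1, -0.6]
gripper_width: 0.0002
```

```bash
python3 - <<'E'
from h import *
from cell import r
C,s=wrist(r);print(s["eef_pos"],s["gripper_width"],s["ft_force"])
print("flange",band(C,(.44,-.061),.04,.028,.043))
E
```

```text
[ 0.4410067  -0.061837    0.07113826] 0.00022418363920464725 [ 0.50137375  0.11577166 -0.57892198]
flange (2025, 'z', array([0.0313, 0.033 , 0.0409]), 'box', array([ 0.4432, -0.0601]), array([0.045, 0.053]), 'circ', array([ 0.4369, -0.0601,  0.023 ]))
```

The fingers shut on nothing at a height where they should have overlapped the collar. So the real fingertips may be higher than the stated 25 mm overhang. I'll measure them from the wrist depth.

```bash
python3 - <<'E'
from h import *
from cell import r
C,s=wrist(r,"w5");p=np.array(s["eef_pos"])
L=C-p  # tool down: ahead = -z
m=(abs(L[:,1])<.02)&(abs(L[:,0])<.02)&(L[:,2]>-.03)
for lo in np.arange(-.03,.06,.005):
    k=m&(L[:,2]>=lo)&(L[:,2]<lo+.005)
    if k.sum(): print(round(lo,3),k.sum(),L[k][:,0].min().round(4),L[k][:,0].max().round(4),L[k][:,1].min().round(4),L[k][:,1].max().round(4))
p_,d=r.read_camera("scene");K=cloud(d,r.get_calibration("scene")).reshape(-1,3)-p
m=(abs(K[:,1])<.03)&(abs(K[:,0])<.03)&(K[:,2]>-.05)
for lo in np.arange(-.05,.06,.005):
    k=m&(K[:,2]>=lo)&(K[:,2]<lo+.005)
    if k.sum(): print("S",round(lo,3),k.sum(),K[k].min(0).round(3),K[k].max(0).round(3))
print(r.finger_overhang)
cv2.imwrite("pics/s5.png",cv2.resize(p_[100:220,150:310,::-1],None,fx=4,fy=4))
E
```

```text
-0.03 98 0.0024 0.0146 -0.0142 0.0174
-0.025 97 0.0014 0.0145 -0.0145 0.0172
-0.02 107 -0.0011 0.0146 -0.0152 0.0174
-0.015 301 -0.0077 0.0146 -0.015 0.0184
-0.01 389 -0.0055 0.0132 -0.0136 0.0176
0.0 46 0.008 0.0103 -0.0045 0.0084
0.005 115 0.0079 0.0102 -0.0093 0.0131
0.01 148 0.0078 0.0104 -0.0108 0.0136
0.015 173 0.008 0.0105 -0.0109 0.0136
0.02 176 0.0076 0.0103 -0.0106 0.0137
0.025 202 0.0079 0.0102 -0.0108 0.0135
0.03 214 0.0078 0.0103 -0.0108 0.0137
0.035 236 0.0077 0.0104 -0.011 0.0139
0.04 328 -0.0075 0.0104 -0.011 0.014
0.045 280 0.0076 0.0104 -0.0111 0.014
0.05 325 0.0077 0.0107 -0.011 0.0139
0.055 160 0.0074 0.0104 -0.0111 0.0139
S -0.04 184 [-0.026 -0.026 -0.04 ] [ 0.024  0.027 -0.035]
S -0.035 58 [-0.018 -0.026 -0.035] [ 0.024  0.024 -0.03 ]
S -0.03 30 [-0.016 -0.016 -0.03 ] [ 0.013  0.014 -0.025]
S -0.025 30 [-0.015 -0.016 -0.025] [ 0.014  0.015 -0.02 ]
S -0.02 26 [-0.016 -0.017 -0.02 ] [ 0.014  0.013 -0.015]
S -0.015 31 [-0.016 -0.016 -0.015] [ 0.015  0.014 -0.01 ]
S -0.01 58 [-0.015 -0.016 -0.01 ] [ 0.014  0.015 -0.005]
S -0.005 5 [ 0.003 -0.013 -0.005] [ 0.013  0.01  -0.004]
S -0.0 3 [ 0.006 -0.002  0.002] [0.009 0.002 0.004]
S 0.005 13 [ 0.008 -0.007  0.005] [0.01 0.01 0.01]
S 0.01 18 [-0.007 -0.012  0.01 ] [0.01  0.011 0.015]
S 0.015 24 [-0.008 -0.013  0.015] [0.011 0.011 0.02 ]
S 0.02 20 [-0.009 -0.013  0.021] [0.01  0.011 0.025]
S 0.025 25 [-0.004 -0.012  0.025] [0.01  0.012 0.03 ]
S 0.03 23 [-0.007 -0.013  0.03 ] [0.01  0.012 0.035]
S 0.035 24 [-0.006 -0.012  0.036] [0.01  0.012 0.04 ]
S 0.04 31 [-0.008 -0.013  0.04 ] [0.01  0.011 0.045]
S 0.045 22 [-0.008 -0.013  0.045] [0.01  0.011 0.05 ]
S 0.05 27 [-0.006 -0.013  0.05 ] [0.011 0.012 0.055]
S 0.055 28 [-0.009 -0.013  0.055] [0.01  0.012 0.06 ]
0.025
```

View pics/s5.png

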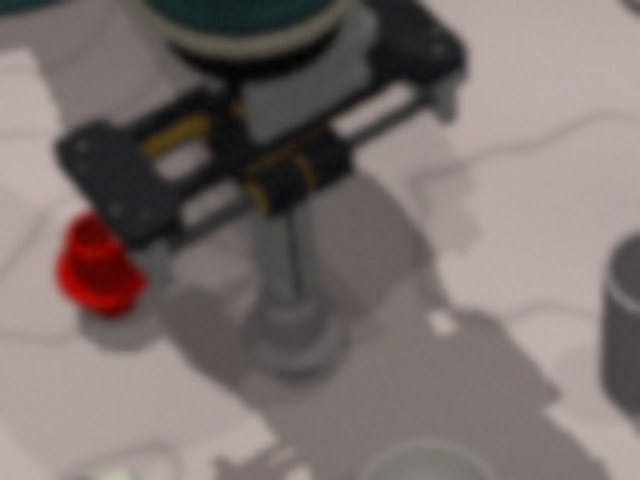

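The fingers really end about level with the reported TCP, so the overhang is about 0 rather than 25 mm. The crop shows the shut fingers standing just above the basket rim at (290,300). From here I'll treat the TCP as the tips, so the basket grasp is at TCP z of about 0.039.

Request:
play_rows([
  [0.2,-0.04,0,0,0],
  [0.2,-0.04,0,0,0],
  [0.2,-0.04,0,0,0],
  [0.2,-0.04,0,0,0],
  [0.2,-0.04,0,0,0],
  [0.2,-0.04,0,0,0],
  [0.2,-0.04,0,0,0],
  [0.2,-0.04,0,-0.4,0],
  [0.2,-0.04,0,-0.7,0],
  [0.2,-0.04,0,-0.78,0],
])

```text
time: 25.42
eef_pos: [0.4385, -0.0616, 0.0384]
eef_rot: [0.0, 1.0, -0.001, -0.0]
ft_force: [-0.5, -0.3, -0.0]
gripper_width: 0.0749
```

Request:
play_rows([
  [0.2,0,0,0,0],
  [1,0,0,0,0],
  [1,0,0,0,0],
  [1,0,0,0,0],
  [1,0,0,0,0],
  [1,0,0,0,0],
  [1,0,0,0,0],
  [1,0,0,0,0],
  [1,0,0,0,0],
  [1,0,0,0,0],
])

```text
time: 26.68
eef_pos: [0.4386, -0.0616, 0.0385]
eef_rot: [0.0, 1.0, -0.001, 0.0]
ft_force: [-0.5, -0.7, 3.0]
gripper_width: 0.0335
```

Request:
play_rows([
  [1,0,0,0.1,0],
  [1,0,0,0.35,0],
  [1,0,0,0.75,0],
  [1,0,0,1.3,0],
  [1,0,0,1.9,0],
  [1,0,0,2.5,0],
  [1,0,0,3.1,0],
  [1,0,0,3.6,0],
  [1,0,0,3.9,0],
  [1,0,0,4.0,0],
])

```text
time: 27.92
eef_pos: [0.4387, -0.0616, 0.1993]
eef_rot: [0.0, 1.0, -0.001, 0.001]
ft_force: [0.9, -0.1, -0.1]
gripper_width: 0.0335
```

```bash
python3 - <<'E'
from h import *
from cell import r
C,s=wrist(r);print(s["eef_pos"],s["gripper_width"],s["ft_force"])
p=np.array(s["eef_pos"]);z=p[2]-.0385
print("flange",z,band(C,p[:2],.04,z+.028,z+.036))
E
```

```text
[ 0.43872154 -0.06164988  0.19929546] 0.033517077798070186 [ 0.94278825 -0.12207707 -0.08436709]
flange 0.16079546364872024 (1926, 'z', array([0.1903, 0.1937, 0.1961]), 'box', array([ 0.4427, -0.0603]), array([0.046, 0.052]), 'circ', array([ 0.4442, -0.0602,  0.0182]))
```

Request:
play_rows([
  [1,0.05,-0.1,0.2,0],
  [1,0.2,-0.4,0.5,0],
  [1,0.46,-0.9,0.75,0],
  [1,0.8,-1.6,0.8,0],
  [1,1.2,-2.4,0.8,0],
  [1,1.6,-3.2,0.8,0],
  [1,2.0,-3.95,0.8,0],
  [1,2.3,-4.55,0.8,0],
  [1,2.5,-4.93,0.8,0],
  [1,2.57,-5.07,0.8,0],
])

```text
time: 29.22
eef_pos: [0.5416, -0.2653, 0.231]
eef_rot: [0.0, 1.0, -0.001, 0.0]
ft_force: [0.0, 0.1, -0.9]
gripper_width: 0.0335
```

Request:
play_rows([
  [1,0,0,0,0],
  [1,0,0,0,0],
])

```text
time: 29.48
eef_pos: [0.5415, -0.2646, 0.2312]
eef_rot: [0.0, 1.0, -0.001, 0.0]
ft_force: [0.5, 0.5, -1.2]
gripper_width: 0.0334
```

```bash
python3 - <<'E'
from h import *
from cell import r
C,s=wrist(r,"w6");print(s["eef_pos"],s["gripper_width"],s["ft_force"])
p=np.array(s["eef_pos"]);z=p[2]-.0385
print("flange",z,band(C,p[:2],.04,z+.028,z+.036))
print("ins flange",band(C,(.5415,-.263),.042,.121,.131))
K=cloud(r.read_camera("scene")[1],r.get_calibration("scene")).reshape(-1,3)
print("S ins flange",band(K,(.5415,-.263),.042,.124,.133),"\npot rim..rim",band(K,(.5415,-.263),.03,.155,.164),"\nbasket fl",band(K,p[:2],.032,z+.03,z+.037))
E
```

```text
[ 0.54152262 -0.26459447  0.23117734] 0.03341969043765915 [ 0.47339731  0.49249231 -1.17006027]
flange 0.19267733588991978 (1931, 'z', array([0.2221, 0.2255, 0.2279]), 'box', array([ 0.5455, -0.2633]), array([0.046, 0.052]), 'circ', array([ 0.547 , -0.2631,  0.0182]))
ins flange (1798, 'z', array([0.1261, 0.128 , 0.1295]), 'box', array([ 0.552 , -0.2628]), array([0.051, 0.072]), 'circ', array([ 0.5402, -0.2628,  0.0321]))
S ins flange (655, 'z', array([0.1253, 0.1296, 0.1323]), 'box', array([ 0.5453, -0.264 ]), array([0.066, 0.073]), 'circ', array([ 0.5433, -0.2643,  0.0299])) 
pot rim..rim (201, 'z', array([0.1552, 0.1592, 0.1619]), 'box', array([ 0.544 , -0.2639]), array([0.044, 0.049]), 'circ', array([ 0.5421, -0.2641,  0.0227])) 
basket fl (328, 'z', array([0.2237, 0.2271, 0.2291]), 'box', array([ 0.5481, -0.2645]), array([0.041, 0.052]), 'circ', array([ 0.5464, -0.2646,  0.0189]))
```

View pics/w6.png

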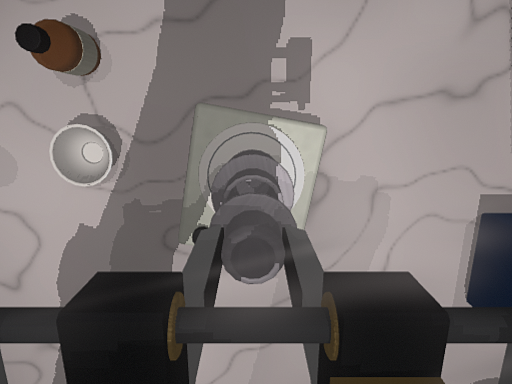

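The wrist view shows the basket at (253,240) lined up with the insert at (253,190) below it. The centres agree within 1 mm, so I'll lower it.

Request:
play_rows([
  [1,0,0,-0.15,0],
  [1,0,0,-0.4,0],
  [1,0,0,-0.7,0],
  [1,0,0,-1.0,0],
  [1,0,0,-1.25,0],
  [1,0,0,-1.4,0],
  [1,0,0,-1.49,0],
  [1,0,0,-1.54,0],
  [1,0,0,-1.56,0],
  [1,0,0,-1.57,0],
])

```text
time: 30.82
eef_pos: [0.5417, -0.2648, 0.1686]
eef_rot: [0.0, 1.0, -0.001, 0.0]
ft_force: [-0.2, 0.1, -1.1]
gripper_width: 0.0336
```

Request:
play_rows([
  [1,0,0,-0.02,0],
  [1,0,0,-0.03,0],
  [1,0,0,-0.03,0],
])

```text
time: 31.2
eef_pos: [0.5418, -0.2648, 0.1676]
eef_rot: [0.0, 1.0, -0.001, 0.001]
ft_force: [-0.8, -0.2, 0.5]
gripper_width: 0.0333
```

Request:
play_rows([
  [1,0,0,-0.02,0],
  [1,0,0,-0.03,0],
  [1,0,0,-0.03,0],
])

```text
time: 31.58
eef_pos: [0.5422, -0.265, 0.1675]
eef_rot: [0.001, 1.0, -0.001, 0.001]
ft_force: [-3.0, 1.7, 13.1]
gripper_width: 0.0333
```

Request:
play_rows([
  [1,0,0,0,0],
  [0,0,0,0,0],
  [0,0,0,0,0],
  [0,0,0,0,0],
  [0,0,0,0,0],
  [0,0,0,0,0],
  [0,0,0,0.4,0],
  [0,0,0,1.1,0],
  [0,0,0,2.2,0],
  [0,0,0,2.2,0],
])

```text
time: 32.83
eef_pos: [0.5437, -0.2655, 0.2599]
eef_rot: [0.002, 1.0, -0.001, 0.004]
ft_force: [0.4, 0.1, -0.2]
gripper_width: 0.0938
```

```bash
python3 - <<'E'
from h import *
from cell import r
C,s=wrist(r);print(s["eef_pos"],s["gripper_width"])
print("b rim",band(C,(.5415,-.263),.03,.185,.2))
print("b flange",band(C,(.5415,-.263),.04,.158,.168))
print("i flange",band(C,(.5415,-.263),.05,.124,.135))
E
```

```text
[ 0.54371904 -0.26546671  0.25994339] 0.09379224875987775
b rim (741, 'z', array([0.1861, 0.1912, 0.193 ]), 'box', array([ 0.5425, -0.2636]), array([0.033, 0.032]), 'circ', array([ 0.5432, -0.2636,  0.0141]))
b flange (1436, 'z', array([0.16  , 0.162 , 0.1661]), 'box', array([ 0.5428, -0.2637]), array([0.053, 0.053]), 'circ', array([ 0.5419, -0.2636,  0.0225]))
i flange (1590, 'z', array([0.1264, 0.128 , 0.1331]), 'box', array([ 0.5426, -0.2627]), array([0.071, 0.073]), 'circ', array([ 0.5397, -0.2631,  0.0326]))
```

Request:
play_rows([
  [0,-0.4,1.2,0,0],
  [0,-0.9,2.6,0,0],
  [0,-1.4,4.0,0,0],
  [0,-1.9,5.4,0,0],
  [0,-2.4,6.8,0,0],
  [0,-3.0,8.2,0,0],
  [0,-3.5,9.6,0,0],
  [0,-4.0,11,0,0],
  [0,-4.5,12.2,0,0],
  [0,-4.92,13.39,0,0],
])

```text
time: 34.12
eef_pos: [0.3449, 0.2716, 0.2577]
eef_rot: [0.002, 1.0, -0.001, 0.003]
ft_force: [0.8, -0.4, 0.7]
gripper_width: 0.0937
```

Request:
play_rows([
  [0,0,0,0,0],
  [0,0,0,0,0],
])

```text
time: 34.38
eef_pos: [0.3448, 0.2711, 0.2573]
eef_rot: [0.002, 1.0, -0.001, 0.002]
ft_force: [-0.1, -1.1, 1.0]
gripper_width: 0.094
```

Request:
play_rows([
  [0.5,0.05,-0.02,-1,0],
  [0.5,0.05,-0.02,-2,0],
  [0.5,0.05,-0.02,-3,0],
  [0.5,0.05,-0.02,-3.9,0],
  [0.5,0.05,-0.02,-3.9,0],
  [0.5,0.05,-0.02,-3.9,0],
])

```text
time: 35.12
eef_pos: [0.3475, 0.2702, 0.1024]
eef_rot: [0.002, 1.0, -0.001, 0.003]
ft_force: [-0.2, 0.2, 1.6]
gripper_width: 0.0473
```

```bash
python3 - <<'E'
from h import *
from cell import r
C,s=wrist(r,"w7");print(s["eef_pos"],s["gripper_width"])
print("knob",band(C,(.347,.271),.03,.03,.042))
print("cap",band(C,(.347,.271),.04,.008,.016))
E
```

```text
[0.34751568 0.27018183 0.10240888] 0.0472508263765662
knob (431, 'z', array([0.0318, 0.0377, 0.0392]), 'box', array([0.3477, 0.2717]), array([0.017, 0.017]), 'circ', array([0.3484, 0.2719, 0.0064]))
cap (2310, 'z', array([0.0104, 0.012 , 0.0134]), 'box', array([0.3476, 0.2716]), array([0.051, 0.051]), 'circ', array([0.3464, 0.2719, 0.0198]))
```

Request:
play_rows([
  [0.5,0,0,-0.8,0],
  [0.5,0,0,-1.5,0],
  [0.5,0,0,-1.95,0],
  [0.5,0,0,-2.09,0],
  [0.5,0,0,-2.09,0],
  [0.5,0,0,-2.09,0],
])

```text
time: 35.92
eef_pos: [0.3482, 0.2707, 0.0198]
eef_rot: [0.002, 1.0, -0.001, 0.004]
ft_force: [-0.2, 0.1, 0.4]
gripper_width: 0.0472
```

Request:
play_rows([
  [1,0,0,0,0],
  [1,0,0,0,0],
  [1,0,0,0,0],
  [1,0,0,0,0],
  [1,0,0,0,0],
  [1,0,0,0,0],
  [1,0,0,0,0],
  [1,0,0,0,0],
])

```text
time: 36.92
eef_pos: [0.3482, 0.2706, 0.0199]
eef_rot: [0.002, 1.0, -0.001, 0.004]
ft_force: [-0.3, -1.6, 5.9]
gripper_width: 0.017
```

Request:
play_rows([
  [1,0,0,0.1,0],
  [1,0,0,0.4,0],
  [1,0,0,0.9,0],
  [1,0,0,1.6,0],
  [1,0,0,2.4,0],
  [1,0,0,3.2,0],
  [1,0,0,4.0,0],
  [1,0,0,4.7,0],
  [1,0,0,5.1,0],
  [1,0,0,5.3,0],
])

```text
time: 38.17
eef_pos: [0.3482, 0.2706, 0.2325]
eef_rot: [0.002, 1.0, -0.001, 0.004]
ft_force: [-0.6, -0.4, -0.8]
gripper_width: 0.0175
```

```bash
python3 - <<'E'
from h import *
from cell import r
C,s=wrist(r);print(s["eef_pos"],s["gripper_width"],s["ft_force"])
p=np.array(s["eef_pos"]);z=p[2]-.0199
print("cap",z,band(C,p[:2],.04,z+.006,z+.016))
E
```

```text
[0.34823337 0.27057576 0.23248159] 0.01748093226607127 [-0.55364831 -0.42538765 -0.78957493]
cap 0.21258159477754984 (2537, 'z', array([0.2203, 0.2245, 0.226 ]), 'box', array([0.3476, 0.272 ]), array([0.052, 0.052]), 'circ', array([0.3456, 0.272 , 0.0216]))
```

Request:
play_rows([
  [1,0.05,-0.15,0.1,0],
  [1,0.2,-0.5,0.2,0],
  [1,0.4,-1.1,0.2,0],
  [1,0.7,-1.9,0.2,0],
  [1,1.05,-2.9,0.2,0],
  [1,1.42,-3.9,0.2,0],
  [1,1.8,-4.9,0.2,0],
  [1,2.15,-5.9,0.2,0],
  [1,2.5,-6.9,0.2,0],
  [1,2.88,-7.9,0.2,0],
])

```text
time: 39.48
eef_pos: [0.4634, -0.047, 0.2402]
eef_rot: [0.001, 1.0, -0.001, 0.004]
ft_force: [0.9, 0.6, -0.9]
gripper_width: 0.017
```

Request:
play_rows([
  [1,0.3,-0.9,0,0],
  [1,0.65,-1.8,0,0],
  [1,1.0,-2.7,0,0],
  [1,1.3,-3.6,0,0],
  [1,1.6,-4.4,0,0],
  [1,1.82,-5.0,0,0],
  [1,1.95,-5.3,0,0],
  [1,2.0,-5.45,0,0],
  [1,2.0,-5.45,0,0],
  [1,2.0,-5.45,0,0],
])

```text
time: 40.72
eef_pos: [0.5434, -0.2642, 0.2404]
eef_rot: [0.001, 1.0, -0.001, 0.004]
ft_force: [-0.4, -0.0, -0.1]
gripper_width: 0.0171
```

```bash
python3 - <<'E'
from h import *
from cell import r
C,s=wrist(r,"w8");print(s["eef_pos"],s["gripper_width"],s["ft_force"])
p=np.array(s["eef_pos"]);z=p[2]-.0199
print("cap",z,band(C,p[:2],.04,z+.006,z+.016))
K=cloud(r.read_camera("scene")[1],r.get_calibration("scene")).reshape(-1,3)
print("S cap",band(K,p[:2],.032,z+.006,z+.015),"\nbasket fl",band(K,(.542,-.264),.032,.157,.166))
E
```

```text
[ 0.54335332 -0.26415573  0.2403694 ] 0.017108352792708056 [-0.40093637 -0.03163435 -0.08768367]
cap 0.22046940230674467 (2533, 'z', array([0.2282, 0.2324, 0.2338]), 'box', array([ 0.5425, -0.2627]), array([0.051, 0.051]), 'circ', array([ 0.5407, -0.2626,  0.0216]))
S cap (472, 'z', array([0.2275, 0.2337, 0.2353]), 'box', array([ 0.5432, -0.2639]), array([0.052, 0.051]), 'circ', array([ 0.5406, -0.2642,  0.0222])) 
basket fl (381, 'z', array([0.1607, 0.1635, 0.1657]), 'box', array([ 0.5459, -0.2647]), array([0.046, 0.052]), 'circ', array([ 0.5417, -0.2646,  0.0225]))
```

View pics/w8.png

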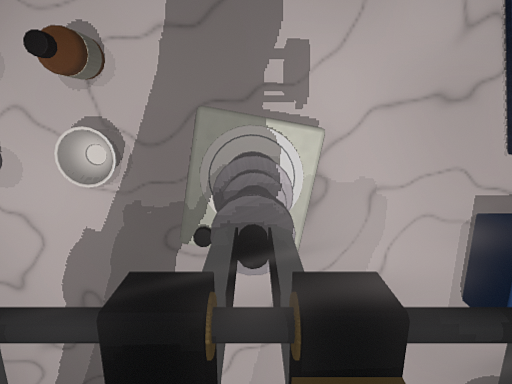

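The lid at (253,220) is upright over the stack, 1 mm off in y. I'll lower it by about 37 mm.

Request:
play_rows([
  [1,0,-0.02,-0.15,0],
  [1,0,-0.02,-0.35,0],
  [1,0,-0.02,-0.55,0],
  [1,0,-0.02,-0.72,0],
  [1,0,-0.02,-0.83,0],
  [1,0,-0.02,-0.88,0],
  [1,0,-0.02,-0.9,0],
  [1,0,-0.02,-0.9,0],
])

```text
time: 41.82
eef_pos: [0.5435, -0.2652, 0.2046]
eef_rot: [0.001, 1.0, -0.001, 0.004]
ft_force: [-0.3, -0.4, -0.8]
gripper_width: 0.0172
```

Request:
play_rows([
  [1,0,0,-0.02,0],
  [1,0,0,-0.03,0],
  [1,0,0,-0.03,0],
])

```text
time: 42.2
eef_pos: [0.5434, -0.2652, 0.2034]
eef_rot: [0.001, 1.0, -0.001, 0.004]
ft_force: [-0.5, -0.5, -0.9]
gripper_width: 0.0174
```

Request:
play_rows([
  [1,0,0,-0.02,0],
  [1,0,0,-0.03,0],
  [1,0,0,-0.03,0],
])

```text
time: 42.58
eef_pos: [0.5437, -0.2653, 0.2027]
eef_rot: [0.002, 1.0, -0.001, 0.004]
ft_force: [-0.2, -0.2, 5.6]
gripper_width: 0.0172
```

Request:
play_rows([
  [1,0,0,0,0],
  [0.3,0,0,0,0],
  [0.3,0,0,0,0],
  [0.3,0,0,0,0],
  [0.3,0,0,0,0],
  [0.3,0,0,0,0],
  [0.3,0,0,0.4,0],
  [0.3,0,0,1.1,0],
  [0.3,0,0,2.0,0],
  [0.3,0,0,2.5,0],
])

```text
time: 43.82
eef_pos: [0.5442, -0.2653, 0.3059]
eef_rot: [0.002, 1.0, -0.001, 0.005]
ft_force: [-0.4, 0.3, 0.1]
gripper_width: 0.0658
```

Request:
play_rows([
  [0.3,0,0,0,0],
  [0.3,-0.5,2,0,0],
  [0.3,-1,3.5,0,0],
  [0.3,-1.5,5,0,0],
  [0.3,-1.5,5,0,0],
  [0.3,-1.5,5,0,0],
])

```text
time: 44.58
eef_pos: [0.484, -0.0646, 0.3059]
eef_rot: [0.002, 1.0, -0.0, 0.006]
ft_force: [0.2, -0.7, -0.8]
gripper_width: 0.0659
```

```bash
python3 - <<'E'
from h import *
from cell import r
print(r.state()["eef_pos"])
for n in("top","scene"):
    p,d=r.read_camera(n);K=cloud(d,r.get_calibration(n)).reshape(-1,3);K=K[(d>0).ravel()]
    for a,lo,hi,rr in(("knob",.2,.23,.03),("cap",.19,.2,.04),("bfl",.157,.168,.04),("ifl",.122,.134,.045),("pot",.06,.115,.045),("plate",.044,.051,.075)):
        print(n,a,band(K,(.5415,-.264),rr,lo,hi))
    for a,q in dict(tum=(.559,.0748),bowl=(.564,-.07),jar=(.678,.064),dro=(.6765,-.068),red=(.3455,-.12)).items(): print(n,a,band(K,q,.05,.008,.11))
    cv2.imwrite(f"pics/end_{n}.png",p[:,:,::-1])
E
```

```text
[ 0.48400153 -0.06462129  0.30594521]
top knob (114, 'z', array([0.2022, 0.2208, 0.2245]), 'box', array([ 0.5422, -0.2655]), array([0.016, 0.017]), 'circ', array([ 0.5421, -0.2644,  0.0067]))
top cap (561, 'z', array([0.1923, 0.1959, 0.199 ]), 'box', array([ 0.543 , -0.2654]), array([0.05 , 0.051]), 'circ', array([ 0.5431, -0.2666,  0.0198]))
top bfl (98, 'z', array([0.1587, 0.1624, 0.1659]), 'box', array([ 0.5411, -0.2606]), array([0.051, 0.037]), 'circ', array([ 0.5436, -0.2693,  0.0265]))
top ifl (205, 'z', array([0.1259, 0.1289, 0.1327]), 'box', array([ 0.5409, -0.2727]), array([0.072, 0.05 ]), 'circ', array([ 0.5426, -0.2686,  0.0323]))
top pot (11, 'z', array([0.0806, 0.091 , 0.1147]), 'box', array([ 0.5074, -0.2614]), array([0.002, 0.018]), 'circ', array([-60.7558,   3.0444,  61.3518]))
top plate (239, 'z', array([0.0442, 0.0459, 0.0493]), 'box', array([ 0.5409, -0.2919]), array([0.117, 0.061]), 'circ', array([ 0.5449, -0.2718,  0.0501]))
top tum (394, 'z', array([0.0103, 0.075 , 0.1025]), 'box', array([0.559 , 0.0744]), array([0.053, 0.052]), 'circ', array([0.5578, 0.0732, 0.
[... 1334 characters left out ...]
y([0.5593, 0.0745]), array([0.053, 0.053]), 'circ', array([0.5592, 0.0747, 0.0238]))
scene bowl (833, 'z', array([0.0087, 0.0236, 0.0384]), 'box', array([ 0.5637, -0.0691]), array([0.071, 0.07 ]), 'circ', array([ 0.5657, -0.0704,  0.029 ]))
scene jar (901, 'z', array([0.0116, 0.0494, 0.053 ]), 'box', array([0.6789, 0.0631]), array([0.058, 0.056]), 'circ', array([0.6804, 0.0612, 0.0216]))
scene dro (804, 'z', array([0.0127, 0.0636, 0.0972]), 'box', array([ 0.6775, -0.069 ]), array([0.047, 0.046]), 'circ', array([ 0.682 , -0.0728,  0.0157]))
scene red (491, 'z', array([0.0143, 0.0413, 0.0655]), 'box', array([ 0.3462, -0.1191]), array([0.052, 0.053]), 'circ', array([ 0.3471, -0.1198,  0.0158]))
```

View pics/end_scene.png

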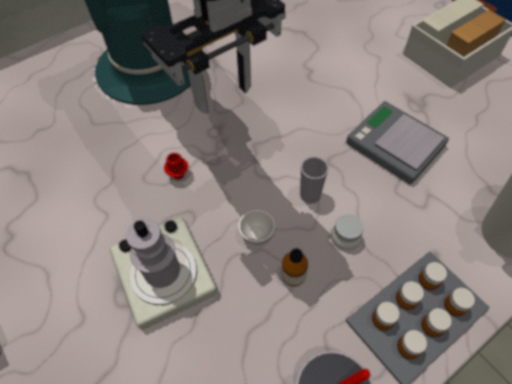

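The scene view shows the full stack on the plate at about (152,255), upright with its lid on. The bystanders are where they were, and the gripper is clear at (225,70). The heights fit, so I'll hand in.

```bash
python3 -c "from cell import r;print(r.sign_off())"
```

```text
the job is handed in; nothing more can be done
None
```

The oil infuser is set up on the hotplate in the order asked, pot, insert, basket, then lid, and I handed the job in at about 45 s. I set each piece down and let go of it before taking the next.

**Stack height:** the lid's knob top read 0.224 m against 0.222 m expected. That is within the 1–2 mm the overhead and scene cameras read high, so every piece looks fully seated.

**Centring:** the pot, insert, basket and lid share one axis to within about 2 mm, and the stack stands about 2 mm from the middle of the plate.

**Bystanders:** the dropper bottle, jar, tumbler and bowl read within about 3 mm of where they started. The bowl was hidden from the overhead camera at the end, so only the scene view confirms it.

**What went wrong:** two grasps closed on nothing, the first try at the insert and the first at the basket. The fingertips actually end about level with the reported TCP, not 25 mm ahead of it as stated. Neither piece moved, and I repeated both grasps lower. The insert was carried with only its top few millimetres gripped, but it did not slip.

The highest wrist force I saw was about 21 N, while setting the pot down.

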